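Photograph a seedling with the half-pressed shutter

TASK

Take the growth-record photograph of the seedling: carry the small pot over, stand it upright in the middle of the turntable in front of the camera and let go of it. Only then half-press the camera's shutter button to its first click, keep it there for about a second while it focuses, then press it all the way down to take the picture and let it come up again. Do not tip the pot, do not shift the camera from its aim, and leave the board, the large pots and the tube rack where they are.

Things in the scene. Friction and masses are not known exactly. Their poses are not given: they have to be found in the camera images.
- pot: The small round black plastic plant pot with a low leafy seedling: 70 mm tall, foot 45 mm across, with an upright rim band 60 mm across round its top (50 to 70 mm above the foot), the place to grip it. The leaves stay within the rim's width and 25 mm above it. 0.11 to 0.22 kg. Origin: centre of its underside; z up. It starts standing on the bench.
- turntable_middle (a point): Middle of the top face of the turntable, 25 mm above the bench: a flat white disc 140 mm across with two thin grey rings, on a black foot fixed to the bench. The disc turns about the vertical with slight friction. It lies on the line of the lens, 0.27 to 0.31 m ahead of the camera's origin.
- camera: Camera in a grey splash-proof housing on a steel stand, 4.2 kg, loose but already aimed. Housing 170 mm wide (x), its flat top 166 mm above the bench. Origin: on the bench under the housing's centre; the lens looks along its -y, z up. On the top: a finder hump 20 mm high (x -17 to +33, y -31 to +39 mm) and a mode dial (not to be used) 13 mm high at x = +58 mm.
- lens_front (a point): Centre of the front glass of the camera's lens port (a black barrel 82 mm across), 103 mm ahead of the camera's origin and 108 mm above the bench.
- shutter_top (a point): Centre of the top of the shutter button: round, black, 20 mm across, on an aluminium collar at x -60, y -40 mm in the camera's frame. At rest 186 mm above the bench, 15 mm above the collar. It springs back up. Two stages of 4 mm: the first takes 1 to 3 N and ends at a clear stop (first click); the second starts only at 8 N and ends at 11 N on a firm stop. About 5 N holds it half-pressed.
- shutter_first (a joint): Travel of the shutter button's first stage, in m: 0 at rest, 0.004 at the first click (half-pressed), and it stays there while pressed farther.
- shutter_second (a joint): Travel of the shutter button's second stage, in m: 0 until pressed beyond the first click, 0.004 when fully pressed.
- board: Plain grey background board, 200 mm wide (its x), 162 mm high, on a steel foot 60 mm deep; 1.6 kg, loose. It stands about 0.13 to 0.17 m past the turntable's middle as seen from the camera, between it and where the small pot starts. Origin: centre of its underside.
- grass_pot: Large black pot of tall grass on a terracotta saucer (148 mm across; rim 124 mm across, 116 mm above the bench; grass to about 0.28 m). A bystander on the side where the small pot starts, farther from the robot. Origin: centre of its underside.
- grass_pot2: Another such large pot of grass, a bystander on the camera's far side from the turntable. Origin: centre of its underside.
- tube_rack: Blue tube rack, 80 x 200 mm and 78 mm high with the capped tubes in it, a bystander beyond the camera and turntable, away from the robot. Origin: centre of its underside.
Mind the look-alikes: they are no part of the job. There is more than one size of the pot; the one meant has the size given above.

How it is judged (in metres and radians):
On the way, in this order (a step that is already met when the one before it is completed fails the run):
1. The small pot stands upright in the middle of the turntable (its centre within 15 mm of the turntable's middle), at rest and let go (horizontal distance between pot and turntable_middle below 0.015 m and z of pot in the frame of turntable_middle below 0.003 m and angle between pot's own z axis and vertical below 0.08 rad and linear speed of pot below 0.02 m/s and contact force between pot and the fingers below 0.1 N), for 0.2 s.
2. The shutter button is held half-pressed for at least 0.7 s: the first stage down (over 3 mm), the second not begun (under 1 mm) (value of joint shutter_first above 0.003 m and value of joint shutter_second below 0.001 m), for 0.7 s.
3. The shutter button is pressed fully (second stage over 3 mm) (value of joint shutter_second above 0.003 m and horizontal distance between pot and turntable_middle below 0.015 m), for 0.05 s.
At the end, for the whole second after the job is handed in: The small pot stands upright (within 0.08 rad) and at rest on the turntable, its centre within 15 mm of the turntable's middle, and the shutter button is up again (both stages under 1 mm) (horizontal distance between pot and turntable_middle below 0.015 m and z of pot in the frame of turntable_middle below 0.003 m and angle between pot's own z axis and vertical below 0.08 rad and linear speed of pot below 0.02 m/s and value of joint each of shutter_first, shutter_second below 0.001 m); the robot touches nothing.
It fails at once if The shutter is fired (second stage over 2 mm) while the pot is not in the middle of the turntable (more than 15 mm off, or not down on it) (value of joint shutter_second above 0.002 m and (horizontal distance between pot and turntable_middle above 0.015 m or z of pot in the frame of turntable_middle above 0.003 m)).
It fails at once if The camera is shifted by more than 8 mm (distance of any of camera, lens_front from where it was at the start of the episode above 0.008 m).
It fails at once if The small pot is tipped by more than 0.6 rad (angle between pot's own z axis and vertical above 0.6 rad).
It fails at once if The board, the large pots or the tube rack are shifted by more than 20 mm (distance of any of board, grass_pot, grass_pot2, tube_rack from where it was at the start of the episode above 0.02 m).
It also fails if it takes over 56 s, if anything falls off the work surface, if the arm or the gripper's body presses on something with over 40 N, if the wrist force passes 120 N, or if a joint passes its speed limit or range.

ROBOT

A 7-joint arm with a two-finger parallel gripper is mounted at the origin on the work surface. World frame = base frame: x ahead of the robot, y to its left, z up, the work surface at z = 0. Lengths are in m, angles in degrees, forces in N, time in s.
With the tool pointing down it reaches from about 0.425 to 0.825 m from the base axis. Payload 3.6 kg.
Tool frame: the origin (TCP) lies at the very end of the fingers, on their centre line; the grasp point (between the pads) lies 19 mm behind it (robot.grasp_offset is the distance from the TCP to the grasp point, in m); y points along the fingers, x is the direction in which the jaws open and shut, and the axes are right-handed (so a half turn about y gives the same grasp; the last joint's range is limited). The gripper opens to 85 mm and grips with 20 to 120 N. Pads are 22 mm wide; open, the fingers measure 114 mm over their backs; the gripper's body (76 mm by 85 mm) begins 54 mm behind the grasp point. The pads swing forward as they close: fully open they stand 13 mm farther back than shut.
Start: joints at [-64.658, 35.231, -0.722, 81.555, 0.464, 63.22, -2.315], TCP at [0.294, 0.58, 0.205] pointing down, gripper open.
Joint ranges: [-178.69, 178.69], [-17.37, 117.87], [-77.05, 75.6], [15.02, 138.74], [-78.02, 258.01], [0.78, 113.62], [-162.83, 162.83]. Speed limits (degrees/s): [159.86, 159.86, 180, 180, 180, 180, 180].

INTERFACE

Orientations are given as [roll, pitch, yaw] about the fixed x, y, z axes, in that order (R = Rz(yaw) Ry(pitch) Rx(roll)).
In Python, from workcell import robot gives the robot as it stands. The module is installed in compiled form; this text tells all that it offers.
- The arm moves only by the tool jog_arm, never from a script. Its argument "deltas" is a list of rows, each a list of 4 numbers: the shift along the world's x, y, z in m, then the turn about the world's z in rad. In form: [[tx, ty, tz, yaw], ...]. A call has 1 to 12 rows; each row shifts and turns the pose as measured when the row begins; what a row does not reach is not made up. A row lasts 1/10 s, in which the tool goes at most 50 mm and 8.59 degrees, less where a joint would pass 70% of its speed; a pose out of reach is approached as far as the arm can. A call with a gripper value outside its range is refused whole. "grip" is the closure in counts, from 0 (fully open) to 255 (shut), set as the call begins (left out, the last holds). The fingers move at their own pace and stop on an object; "squeeze" is the grip in N (left out, the last holds). Time passes only in rows, so rows that do not move let the fingers close. It gives the time, the measured TCP pose, the force and the opening at its end, in the units of the state.
- robot.observe(): the state, without advancing time (a new reading comes with each control period).
- robot.get_image(name): name is "scene" or "top"; returns (picture, depth): 420x560x3 uint8, red, green, blue; 420x560 float32, m along the optical axis (not along the pixel's ray), 0 where there is no reading.
- robot.camera_info(name): a dict with "intrinsics" (3x3 intrinsics, pixels), "rvec" (rotation vector, rad) and "tvec" (3), from world to camera coordinates, as OpenCV has them. Camera axes: x right, y down, z forward; pixel columns grow to the right and rows downward; lengths in m; the calibration is good to about 2 mm. A picture is of the moment at which its call begins. camera_info takes no time and is no camera call.
- robot.sign_off(): hands the job in, once; it reports no verdict.
Trained networks look in the newest picture that a camera, given by its name, has taken for a name from the list of things; names that differ only in an ending like _2 or _b are one class to them, and where a whole thing is asked for, a point or a joint stands for the part that bears it (a point fixed in the world has none). Each returns a list of dicts, best first, with "score" (0 to 1); they miss things now and then, are a little off and sometimes report something else, mostly with a low value. They report only what shows in the picture. A call takes as long as a camera call. They do not tell look-alikes from the thing itself.
- robot.look_for(camera, target): "uv" ([column, row] in pixels, amid what is visible of it).
The state is a dict: "time": time; "qpos": joint angles; "qvel": joint speeds; "joint_efforts": joint torques, N m; "tool_pos": TCP position; "ee_rot": TCP orientation; "ft_force": force on the tool from outside, world axes, zero at the start; "wrist_torque": the same for the moment, N m; "grip_width": finger opening in m.
Only numpy, scipy, OpenCV 4.12 (cv2) and the standard library are available. Lean on these libraries where they do the work, as an engineer would, in place of code of your own. Each camera call takes 0.05 s, during which the arm holds its last target. There are 200 camera calls.

## Working session

There is one attempt and no reset: what is moved stays moved. The work goes in short steps, Python scripts to look and compute and a tool call to move; the robot and the scene stay as the last step left them, time stands still between calls to the robot, and variables do not carry over. Pictures are saved under pics/ and viewed, about 8 in all and at most 12, crops included, and the job is handed in when it is done.

Besides the shell and the picture viewer there is one more tool, called as a command line: name --pt "numbers of a row" for each row, then --argument value for the rest. jog_arm: Moves the arm, as the interface text tells. Its arguments: {"type":"object","properties":{"deltas":{"type":"array","items":{"type":"array","items":{"type":"number"}}},"grip":{"type":"number"},"squeeze":{"type":"number"}},"required":["deltas"]}

```bash
mkdir -p pics; cat > h.py <<'E'
import numpy as np, cv2
from workcell import robot
def cam(n):
    c=robot.camera_info(n); R=cv2.Rodrigues(np.array(c["rvec"],float))[0]
    return np.array(c["intrinsics"],float),R,np.array(c["tvec"],float).ravel()
def cloud(n,depth):
    K,R,t=cam(n); v,u=np.mgrid[:depth.shape[0],:depth.shape[1]]
    p=np.stack([(u-K[0,2])/K[0,0]*depth,(v-K[1,2])/K[1,1]*depth,depth],-1)
    return (p-t)@R
def snap(n,tag):
    im,d=robot.get_image(n); im=np.array(im); cv2.imwrite(f"pics/{tag}.png",im[:,:,::-1]); np.savez(f"{tag}.npz",im=im,d=d)
    return im,np.array(d),cloud(n,np.array(d))
E
python3 - <<'E'
from h import *
for n in("scene","top"):
    im,d,P=snap(n,n+"0")
    K,R,t=cam(n); print(n,"campos",-R.T@t)
    for o in["pot","camera","shutter_top","lens_front","board","grass_pot","tube_rack","turntable_middle"]:
        try:
            for r in robot.look_for(n,o)[:4]:
                u,v=map(int,map(round,r["uv"])); print(o,round(r["score"],2),(u,v),P[v,u].round(3))
        except Exception as e: print(o,e)
s=robot.observe();print(s)
a=cv2.imread("pics/scene0.png");b=cv2.imread("pics/top0.png")
E
```

```text
scene campos [ 1.1323235  -0.09109626  1.05547704]
pot 0.65 (156, 221) [ 0.496 -0.35   0.069]
camera 0.77 (355, 198) [0.595 0.215 0.159]
shutter_top 0.38 (342, 160) [0.48  0.207 0.187]
shutter_top 0.24 (418, 175) [0.524 0.442 0.107]
lens_front 0.87 (355, 196) [0.59  0.215 0.162]
board 0.9 (208, 236) [ 0.547 -0.211  0.013]
grass_pot 0.86 (138, 279) [ 0.686 -0.393  0.105]
grass_pot 0.59 (417, 174) [0.519 0.441 0.106]
tube_rack 0.73 (346, 284) [0.795 0.143 0.058]
turntable_middle 0.86 (268, 221) [ 0.541 -0.025  0.027]
top campos [0.37702253 0.03767841 1.32435269]
pot 0.98 (444, 275) [ 0.381 -0.459  0.087]
pot 0.94 (407, 246) [ 0.465 -0.361  0.065]
camera 0.82 (204, 221) [0.519 0.229 0.175]
lens_front 0.67 (133, 238) [0.476 0.443 0.104]
lens_front 0.6 (202, 221) [0.519 0.235 0.175]
board 0.84 (348, 222) [ 0.536 -0.186  0.058]
grass_pot 0.6 (131, 236) [0.482 0.449 0.103]
grass_pot 0.58 (419, 180) [ 0.659 -0.391  0.106]
tube_rack 0.72 (237, 142) [0.787 0.157 0.045]
turntable_middle 0.74 (291, 225) [ 0.528 -0.015  0.029]
turntable_middle 0.52 (419, 182) [ 0.653 -0.391  0.104]
{'time': 0.9, 'qpos': array([-64.66089052,  35.22956796,  -0.7203891 ,  81.55347009,
         0.4637585 ,  63.22002641,  -2.31276969]), 'qvel': array([ 0.09078357, -0.07544711, -0.03766046,  0.01000601, -0.00558215,
        0.04639044, -0.02754619]), 'joint_efforts': array([ 1.03421887e-04, -4.69087851e+01,  2.59034866e-01, -1.71342999e+01,
        1.00372513e-02,  1.68192284e-03, -6.85284576e-06]), 'tool_pos': array([0.2936344 , 0.57987754, 0.2053233 ]), 'ee_rot': array([-8.99984719e+01,  2.31742426e-04,  6.31455376e+01]), 'ft_force': array([-0.38295083,  0.67199935, -0.1391423 ]), 'wrist_torque': array([ 0.00733596,  0.02141393, -0.03322907]), 'grip_width': 0.08539587252381316}
```

View pics/scene0.png

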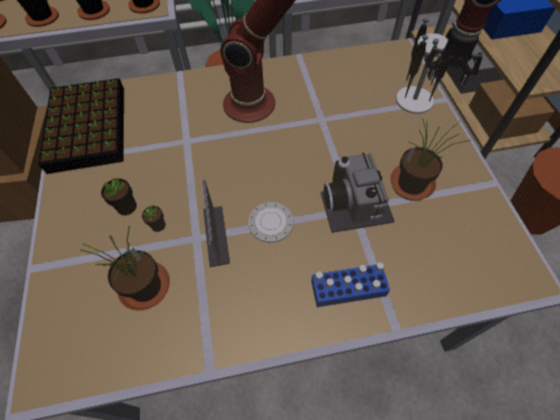

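View pics/top0.png

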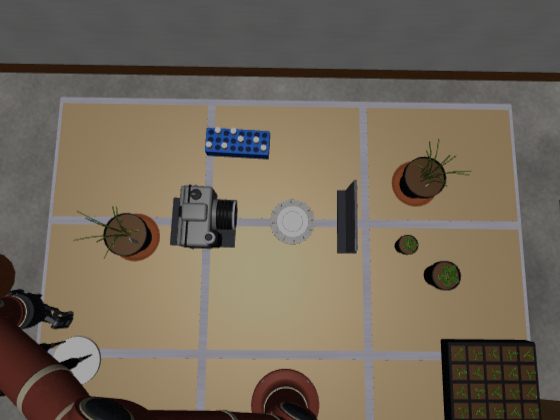

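Views 1–2. In the top view the camera is at (204,215), its shutter button at about (209,238), the turntable at (291,222) and the board at (347,218). Candidates for the pot are (407,245), the smaller, and (444,275), the larger. The grass pots and seed tray are clearly too big. Next I measure sizes and take one crop.

```bash
python3 - <<'E'
from h import *
z=np.load("top0.npz"); im=z["im"];d=z["d"];P=cloud("top",d)
K,R,t=cam("top");print(K[0,0])
def circ(m,name):
    q=P[m]; (c,r)=cv2.minEnclosingCircle(q[:,:2].astype(np.float32)); print(name,m.sum(),"c",np.round(c,4),"r",round(r,4),"zmed",np.median(q[:,2]).round(4),"max",q[:,2].max().round(4))
def near(x,y,r): return (np.hypot(P[...,0]-x,P[...,1]-y)<r)&(d>0)
for x,y in((.465,-.361),(.381,-.459)):
    m=near(x,y,.07); 
    for lo in(.03,.05,.06,.07): circ(m&(P[...,2]>lo),f"pot>{lo}")
    q=P[m&(P[...,2]>.045)]; print(np.percentile(q[:,2],[10,30,50,70,90,99]).round(3))
m=near(.528,-.015,.1)&(P[...,2]>.017)&(P[...,2]<.04); circ(m,"turntable")
m=near(.465,.195,.03)&(P[...,2]>.181)&(P[...,2]<.195); 
if m.any(): circ(m,"shutter"); print(np.argwhere(m)[:,::-1].mean(0))
m=near(.52,.23,.13)&(abs(P[...,2]-.166)<.006)
print("housing top rect",cv2.minAreaRect(P[m][:,:2].astype(np.float32)))
m=near(.52,.1,.16)&(P[...,1]>.06)&(P[...,1]<.16)&(P[...,2]>.12); 
if m.any(): print("lens barrel", np.median(P[m],0),P[m].min(0),P[m].max(0))
m=near(.536,-.17,.14)&(P[...,2]>.14); print("board top",cv2.minAreaRect(P[m][:,:2].astype(np.float32)),P[m].min(0),P[m].max(0))
m=near(.536,-.19,.14)&(P[...,2]>.008)&(P[...,2]<.03)&(P[...,1]<-.1);print("board foot",P[m].min(0),P[m].max(0))
c=np.hstack([cv2.resize(im[225:305,385:475],None,fx=4.4,fy=4.4,interpolation=cv2.INTER_CUBIC),cv2.resize(im[180:260,165:255],None,fx=4.4,fy=4.4,interpolation=cv2.INTER_CUBIC)])
cv2.imwrite("pics/crop.png",cv2.convertScaleAbs(c[:,:,::-1],alpha=1.5))
E
```

```text
422.1147202633819
pot>0.03 352 c [ 0.4704 -0.3627] r 0.0309 zmed 0.0658 max 0.0868
pot>0.05 351 c [ 0.4704 -0.3627] r 0.0309 zmed 0.0659 max 0.0868
pot>0.06 316 c [ 0.4708 -0.3625] r 0.0309 zmed 0.0671 max 0.0868
pot>0.07 112 c [ 0.4692 -0.3623] r 0.0296 zmed 0.0745 max 0.0868
[0.06  0.063 0.066 0.071 0.077 0.083]
pot>0.03 806 c [ 0.3789 -0.4598] r 0.0438 zmed 0.0934 max 0.1202
pot>0.05 776 c [ 0.3789 -0.4598] r 0.0438 zmed 0.0938 max 0.1202
pot>0.06 773 c [ 0.3789 -0.4598] r 0.0438 zmed 0.0939 max 0.1202
pot>0.07 768 c [ 0.3789 -0.4598] r 0.0438 zmed 0.0939 max 0.1202
[0.086 0.09  0.094 0.1   0.109 0.117]
turntable 1554 c [ 0.5405 -0.0182] r 0.0699 zmed 0.0241 max 0.0328
shutter 35 c [0.4749 0.2155] r 0.0097 zmed 0.1846 max 0.1888
[208.14285714 236.94285714]
housing top rect ((0.5368159413337708, 0.25145775079727173), (0.1705247014760971, 0.10757217556238174), 0.8946210741996765)
lens barrel [0.54324363 0.15365897 0.14051091] [0.50610683 0.14733993 0.1215694 ] [0.58466971 0.15983542 0.15112093]
board top ((0.5447020530700684, -0.18947452306747437), (0.009552822448313236, 0.1981479376554489), 89.68824768066406) [ 0.44564784 -0.19417003  0.14005705] [ 0.64378906 -0.18443107  0.16721555]
board foot [ 0.44481166 -0.22833279  0.00801186] [ 0.64422308 -0.15890581  0.02964371]
```

View pics/crop.png

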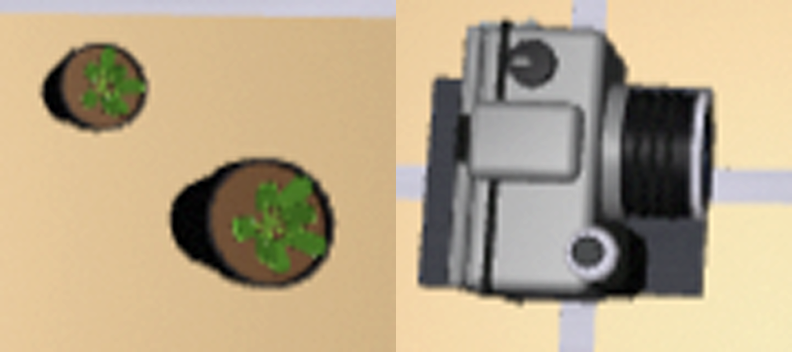

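View 3. The pot at (407,245) has a rim 62 mm across at about 70 mm height, so it is the one meant. The other is 88 mm across and 0.1 m high. The shutter button sits on its collar at (208,237). I lift clear and travel.

jog_arm --pt "0 0 0.045 0" --pt "0 0 0.045 0" --pt "0 0 0.045 0" --pt "0.02 -0.036 0 -0.06" --pt "0.02 -0.036 0 -0.06" --pt "0.02 -0.036 0 -0.06" --pt "0.02 -0.036 0 -0.06" --pt "0.02 -0.036 0 -0.06" --pt "0.014 -0.045 0 -0.1" --pt "0.014 -0.045 0 -0.1" --pt "0.014 -0.045 0 -0.1" --pt "0.008 -0.045 0 -0.1" --grip 0 --squeeze 35

```text
time: 2.1
tool_pos: [0.4416, 0.2126, 0.345]
ee_rot: [-89.6, -0.3, 22.4]
ft_force: [0.7, -0.5, 0.5]
grip_width: 0.0854
```

jog_arm --pt "0.0025 -0.048 0 -0.088" --pt "0.0025 -0.048 0 -0.088" --pt "0.0025 -0.048 0 -0.088" --pt "0.0025 -0.048 0 -0.088" --pt "0.0025 -0.048 0 -0.088" --pt "0.0025 -0.048 0 -0.088" --pt "0.0025 -0.048 0 -0.088" --pt "0.0025 -0.048 0 -0.088" --pt "0.0025 -0.048 0 -0.088" --pt "0.0025 -0.048 -0.04 -0.088" --pt "0.0025 -0.048 -0.04 -0.088" --pt "0.0025 -0.048 -0.04 -0.088"

```text
time: 3.3
tool_pos: [0.471, -0.3553, 0.2574]
ee_rot: [-89.4, -1.9, -40.6]
ft_force: [0.3, 1.5, -0.3]
grip_width: 0.0855
```

jog_arm --pt "0 -0.007 -0.035 0.03" --pt "0 0 -0.035 0" --pt "0 0 -0.035 0" --pt "0 0 -0.03 0" --pt "0 0 0 0" --pt "0 0 0 0"

```text
time: 3.9
tool_pos: [0.467, -0.369, 0.1139]
ee_rot: [-89.7, -1.7, -39.5]
ft_force: [-0.3, -0.2, 0.9]
grip_width: 0.0852
```

```bash
python3 - <<'E'
from h import *
im,d,P=snap("scene","scene1"); print(robot.observe()["tool_pos"],robot.observe()["ee_rot"])
z=np.load("scene0.npz");d0=z["d"];P0=cloud("scene",d0)
def circ(x,y,r,lo,hi):
    m=(np.hypot(P0[...,0]-x,P0[...,1]-y)<r)&(d0>0)&(P0[...,2]>lo)&(P0[...,2]<hi); print(cv2.minEnclosingCircle(P0[m][:,:2].astype(np.float32)),m.sum())
circ(.47,-.362,.045,.05,.075);circ(.54,-.018,.1,.017,.035);circ(.475,.2155,.02,.18,.195)
c=im[150:270,90:240]; cv2.imwrite("pics/crop1.png",cv2.convertScaleAbs(cv2.resize(c[:,:,::-1],None,fx=5,fy=5,interpolation=cv2.INTER_CUBIC),alpha=1.4))
E
```

```text
[ 0.46701618 -0.36867155  0.1139668 ] [-89.65453526  -1.67931132 -39.43292449]
((0.46985283493995667, -0.3619668483734131), 0.03208407387137413) 291
((0.5412465333938599, -0.01746697537600994), 0.07174893468618393) 1449
((0.47569385170936584, 0.21642127633094788), 0.011914139613509178) 39
```

View pics/crop1.png

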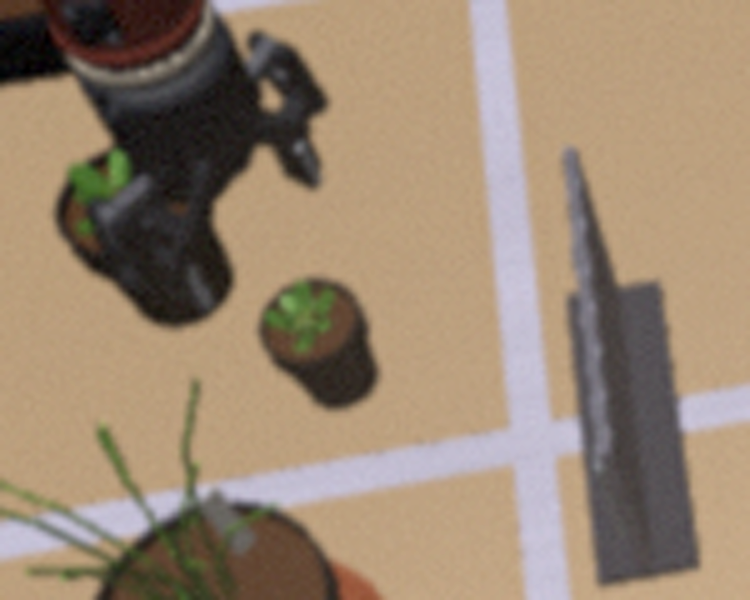

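```bash
python3 - <<'E'
from h import *
K,R,t=cam("scene")
def pr(p): q=K@(R@np.array(p)+t); uv=q[:2]/q[2]; return uv.round(1),((uv-[90,150])*5).round()
c,s=np.cos(np.radians(-39.4)),np.sin(np.radians(-39.4))
for z in(.114,.126):
  for k in(-.05,0,.05): print(z,k,pr([.467+k*c,-.369+k*s,z]))
print(pr([.47,-.362,.07]))
z=np.load("scene1.npz");P=cloud("scene",z["d"])
for u,v in((305,180),(135,260),(110,215),(315,100),(315,320)):
  a,b=int(90+u/5),int(150+v/5);print((u,v),P[b,a].round(3))
E
```

```text
0.114 -0.05 (array([155.1, 192.9]), array([325., 214.]))
0.114 0 (array([144.4, 205.7]), array([272., 278.]))
0.114 0.05 (array([133.2, 219. ]), array([216., 345.]))
0.126 -0.05 (array([153.9, 190.6]), array([319., 203.]))
0.126 0 (array([143.1, 203.4]), array([265., 267.]))
0.126 0.05 (array([131.8, 216.8]), array([209., 334.]))
(array([151.4, 214. ]), array([307., 320.]))
(305, 180) [ 0.437 -0.336  0.161]
(135, 260) [ 0.523 -0.403  0.23 ]
(110, 215) [ 0.514 -0.405  0.258]
(315, 100) [ 0.423 -0.315  0.211]
(315, 320) [ 0.468 -0.359  0.066]
```

View 4 shows the open fingers, tips at crop (315,185) and (190,310), straddling the small pot at (315,320). This agrees with the projection. I centre and descend.

jog_arm --pt "0.003 0.0065 0 0" --pt "0 0 -0.02 0" --pt "0 0 -0.02 0" --pt "0 0 -0.02 0" --pt "0 0 -0.01 0" --pt "0 0 0 0"

```text
time: 4.55
tool_pos: [0.4795, -0.364, 0.0538]
ee_rot: [-89.4, -3.0, -39.1]
ft_force: [0.3, 0.8, -0.1]
grip_width: 0.0857
```

jog_arm --pt "-0.009 0.0015 0 0" --pt "0 0 0 0" --pt "0 0 0 0"

```text
time: 4.85
tool_pos: [0.4716, -0.3636, 0.0573]
ee_rot: [-89.4, -3.4, -39.1]
ft_force: [-0.0, -0.8, 0.8]
grip_width: 0.0855
```

jog_arm --pt "-0.001 0.001 -0.008 0" --pt "0 0 -0.008 0" --pt "0 0 -0.006 0" --pt "0 0 0 0"

```text
time: 5.25
tool_pos: [0.4709, -0.363, 0.0346]
ee_rot: [-89.4, -3.5, -39.1]
ft_force: [0.0, -0.1, -0.5]
grip_width: 0.0854
```

jog_arm --pt "0 0 0 0" --pt "0 0 0 0" --pt "0 0 0 0" --pt "0 0 0 0" --pt "0 0 0 0" --pt "0 0 0 0" --pt "0 0 0 0" --pt "0 0 0 0" --grip 255 --squeeze 35

```text
time: 6.05
tool_pos: [0.4709, -0.3631, 0.0346]
ee_rot: [-89.4, -3.5, -39.1]
ft_force: [-0.7, 0.9, 1.0]
grip_width: 0.0582
```

jog_arm --pt "0 0 0.01 0" --pt "0 0 0.02 0" --pt "0 0 0.03 0" --pt "0 0 0.035 0" --pt "0 0 0.035 0" --pt "0 0 0.035 0" --pt "0 0 0.03 0" --pt "0 0 0.02 0" --pt "0 0 0 0" --pt "0 0 0 0"

```text
time: 7.05
tool_pos: [0.4664, -0.3596, 0.2586]
ee_rot: [-89.4, -3.1, -39.2]
ft_force: [-0.4, 0.7, -2.6]
grip_width: 0.0578
```

```bash
python3 - <<'E'
from h import *
im,d,P=snap("scene","scene2"); s=robot.observe();print(s["tool_pos"],s["ee_rot"])
c=im[90:250,90:300]; cv2.imwrite("pics/crop2.png",cv2.convertScaleAbs(cv2.resize(c[:,:,::-1],None,fx=3.7,fy=3.7,interpolation=cv2.INTER_CUBIC),alpha=1.4))
E
```

```text
[ 0.46641804 -0.35973316  0.25847979] [-89.41967668  -3.09137086 -39.24459666]
```

View pics/crop2.png

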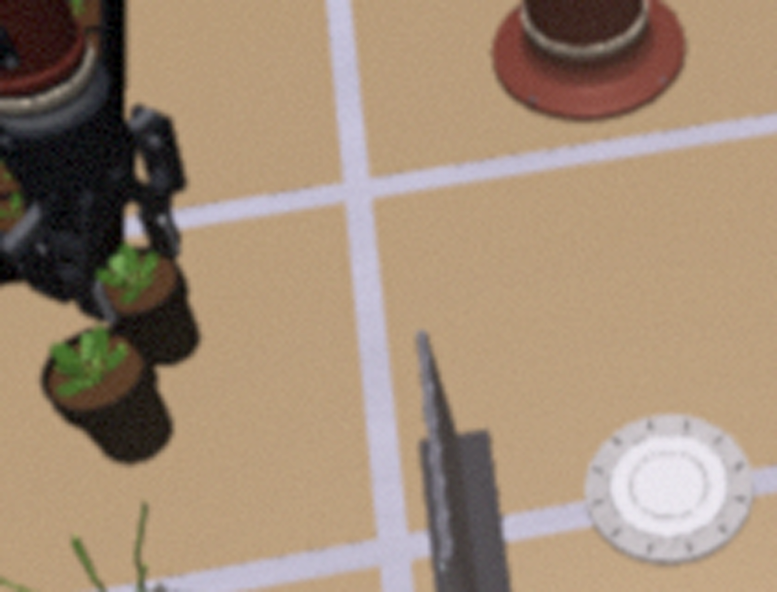

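View 5 shows the small pot held level at (150,300), its foot above 0.2 m, with the board and turntable to the right. I carry it over the board.

jog_arm --pt "0.004 0.018 0.005 0" --pt "0.008 0.034 0 0" --pt "0.009 0.04 0 0" --pt "0.009 0.04 0 0" --pt "0.009 0.04 0 0" --pt "0.009 0.04 0 0" --pt "0.009 0.04 0 0" --pt "0.008 0.036 0 0" --pt "0.006 0.03 0 0" --pt "0.004 0.018 0 0" --pt "0 0 0 0" --pt "0 0 0 0"

```text
time: 8.3
tool_pos: [0.5283, -0.0065, 0.2428]
ee_rot: [-90.7, -1.2, -39.5]
ft_force: [0.0, -0.0, -1.6]
grip_width: 0.0576
```

jog_arm --pt "0.0125 -0.0115 0 0" --pt "0 0 -0.02 0" --pt "0 0 -0.03 0" --pt "0 0 -0.03 0" --pt "0 0 -0.03 0" --pt "0 0 -0.025 0" --pt "0 0 -0.01 0" --pt "0 0 0 0" --pt "0 0 0 0"

```text
time: 9.2
tool_pos: [0.537, -0.0385, 0.0929]
ee_rot: [-91.2, -1.5, -41.0]
ft_force: [-0.5, -0.8, -1.2]
grip_width: 0.0579
```

jog_arm --pt "0.002 0.01 0 0" --pt "0.002 0.01 0 0" --pt "0 0 0 0" --pt "0 0 0 0"

```text
time: 9.6
tool_pos: [0.5444, -0.0166, 0.0968]
ee_rot: [-90.9, -1.9, -40.9]
ft_force: [-0.8, -1.0, -1.8]
grip_width: 0.0577
```

```bash
python3 - <<'E'
from h import *
im,d,P=snap("scene","scene3"); s=robot.observe();print(s["tool_pos"],s["ee_rot"])
c=im[130:270,190:390]; cv2.imwrite("pics/crop3.png",cv2.convertScaleAbs(cv2.resize(c[:,:,::-1],None,fx=4,fy=4,interpolation=cv2.INTER_CUBIC),alpha=1.4))
E
```

```text
[ 0.54449364 -0.01618787  0.09670099] [-90.8657118   -1.83364471 -40.91882914]
```

View pics/crop3.png

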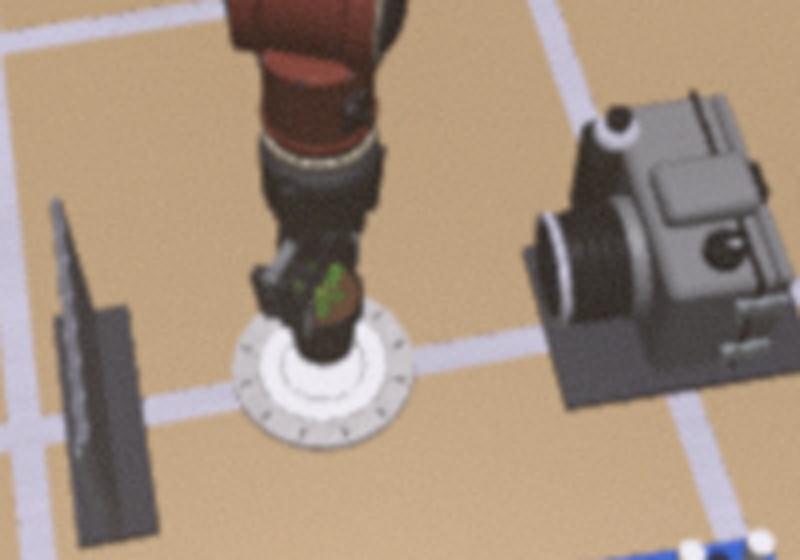

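View 6 shows the pot just above the disc, its foot at (325,350) and the disc centre at (322,368). I lower it in small steps.

jog_arm --pt "-0.003 -0.001 -0.006 0" --pt "0 0 -0.008 0" --pt "0 0 -0.007 0" --pt "0 0 -0.004 0" --pt "0 0 0 0"

```text
time: 10.15
tool_pos: [0.5404, -0.0179, 0.0693]
ee_rot: [-90.9, -1.8, -41.0]
ft_force: [0.1, 0.8, -2.2]
grip_width: 0.0578
```

jog_arm --pt "0 0 -0.004 0" --pt "0 0 -0.003 0" --pt "0 0 -0.001 0" --pt "0 0 0 0"

```text
time: 10.55
tool_pos: [0.5406, -0.0183, 0.0604]
ee_rot: [-90.9, -1.8, -41.0]
ft_force: [-0.2, -0.4, -1.0]
grip_width: 0.0575
```

jog_arm --pt "0 0 -0.002 0" --pt "0 0 0 0"

```text
time: 10.75
tool_pos: [0.5408, -0.0191, 0.0598]
ee_rot: [-90.9, -1.8, -41.0]
ft_force: [-0.7, 0.7, -2.6]
grip_width: 0.0578
```

jog_arm --pt "0 0.001 -0.002 0" --pt "0 0 -0.001 0"

```text
time: 10.95
tool_pos: [0.5406, -0.0196, 0.0595]
ee_rot: [-90.9, -1.9, -41.1]
ft_force: [-2.4, 1.2, 5.1]
grip_width: 0.0576
```

Contact is felt (5 N). I release.

jog_arm --pt "0 0 0 0" --pt "0 0 0 0" --pt "0 0 0 0" --pt "0 0 0 0" --pt "0 0 0 0" --pt "0 0 0 0" --grip 0

```text
time: 11.55
tool_pos: [0.5423, -0.0192, 0.0598]
ee_rot: [-90.8, -2.0, -41.0]
ft_force: [-0.9, 0.6, -0.2]
grip_width: 0.0855
```

Rise straight up, slowly at first.

jog_arm --pt "0 0 0.01 0" --pt "0 0 0.015 0" --pt "0 0 0.02 0" --pt "0 0 0.03 0" --pt "0 0 0.035 0" --pt "0 0 0.04 0" --pt "0 0 0.04 0" --pt "-0.04 0 0.03 0" --pt "-0.045 0.01 0 0" --pt "-0.02 0.04 0 0" --pt "0 0.045 0 0" --grip 0

```text
time: 12.65
tool_pos: [0.434, 0.0679, 0.2937]
ee_rot: [-90.6, -2.3, -42.2]
ft_force: [1.4, -0.3, 0.0]
grip_width: 0.0853
```

```bash
python3 - <<'E'
from h import *
im,d,P=snap("scene","scene4"); s=robot.observe();print(s["tool_pos"],s["ee_rot"])
m=(np.hypot(P[...,0]-.541,P[...,1]+.018)<.05)&(d>0)
for lo,hi in((.06,.102),(.085,.1),(.03,.07)):
    q=P[m&(P[...,2]>lo)&(P[...,2]<hi)]; print(lo,len(q),cv2.minEnclosingCircle(q[:,:2].astype(np.float32)),q[:,2].max())
im2,d2,P2=snap("top","top4")
m=(np.hypot(P2[...,0]-.541,P2[...,1]+.018)<.05)&(d2>0)
q=P2[m&(P2[...,2]>.07)&(P2[...,2]<.12)]
if len(q): print(len(q),cv2.minEnclosingCircle(q[:,:2].astype(np.float32)),np.median(q[:,2]))
K,R,t=cam("top")
m=(np.hypot(P2[...,0]-.475,P2[...,1]-.2155)<.02)&(P2[...,2]>.181)&(P2[...,2]<.195);print("shutter",m.sum(),P2[m].mean(0) if m.any() else 0)
c=im[130:270,190:390]; cv2.imwrite("pics/crop4.png",cv2.convertScaleAbs(cv2.resize(c[:,:,::-1],None,fx=4,fy=4,interpolation=cv2.INTER_CUBIC),alpha=1.4))
E
```

```text
[0.4347099  0.07813928 0.29296081] [-90.41726158  -2.11879842 -41.3637548 ]
0.06 321 ((0.5381473898887634, -0.019959276542067528), 0.03147372975945473) 0.10176923012101396
0.085 257 ((0.5381473898887634, -0.019959276542067528), 0.03147372975945473) 0.09987359346108647
0.03 94 ((0.5457173585891724, -0.021199002861976624), 0.04777165874838829) 0.06901418991865238
329 ((0.5381008386611938, -0.019707759842276573), 0.029813729226589203) 0.09085856324720148
shutter 40 [0.47522507 0.21569468 0.18449843]
```

View pics/crop4.png

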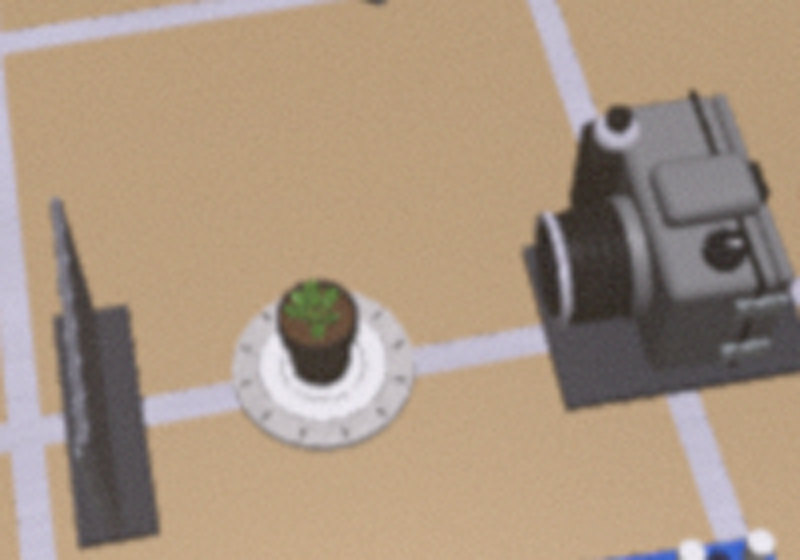

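View 7 shows the pot upright in the middle of the disc, 3 mm off by both cameras. The camera has not moved. I close the fingers and move over the shutter button.

jog_arm --pt "0.01 0.03 0 0" --pt "0.01 0.035 0 0" --pt "0.01 0.035 0 0" --pt "0.008 0.025 0 0" --pt "0.002 0.008 -0.01 0" --pt "0 0 -0.015 0" --pt "0 0 -0.015 0" --pt "0 0 -0.01 0" --pt "0 0 0 0" --pt "0 0 0 0" --grip 255

```text
time: 13.75
tool_pos: [0.4757, 0.2039, 0.2431]
ee_rot: [-90.6, -2.5, -41.8]
ft_force: [-0.5, -0.1, 0.4]
grip_width: 0.0002
```

jog_arm --pt "0 0.011 0 0" --pt "0 0 -0.012 0" --pt "0 0 -0.012 0" --pt "0 0 -0.01 0" --pt "0 0 -0.005 0" --pt "0 0 0 0" --pt "0 0 0 0"

```text
time: 14.45
tool_pos: [0.4761, 0.2152, 0.2016]
ee_rot: [-90.5, -2.5, -41.8]
ft_force: [0.2, 0.3, -0.0]
grip_width: 0.0002
```

jog_arm --pt "-0.0005 0 -0.006 0" --pt "0 0 -0.004 0" --pt "0 0 -0.001 0" --pt "0 0 0 0"

```text
time: 14.85
tool_pos: [0.4762, 0.2152, 0.1904]
ee_rot: [-90.4, -2.5, -41.9]
ft_force: [0.1, 0.8, 0.9]
grip_width: -0.0002
```

jog_arm --pt "0 0 -0.0025 0" --pt "0 0 -0.0025 0" --pt "0 0 -0.0015 0"

```text
time: 15.15
tool_pos: [0.4766, 0.2153, 0.1839]
ee_rot: [-90.3, -2.6, -41.9]
ft_force: [0.3, -0.1, -0.2]
grip_width: 0.0
```

jog_arm --pt "0 0 -0.001 0" --pt "0 0 -0.001 0"

```text
time: 15.35
tool_pos: [0.4766, 0.2153, 0.1816]
ee_rot: [-90.3, -2.6, -41.9]
ft_force: [0.6, -0.5, 0.1]
grip_width: -0.0002
```

jog_arm --pt "0 0 -0.001 0"

```text
time: 15.45
tool_pos: [0.4766, 0.2153, 0.1805]
ee_rot: [-90.3, -2.6, -41.9]
ft_force: [0.2, 0.5, -0.0]
grip_width: 0.0001
```

```bash
python3 - <<'E'
from h import *
im,d,P=snap("scene","scene5"); s=robot.observe();print(s["tool_pos"],s["ft_force"],s["time"])
c=im[130:230,290:410]; cv2.imwrite("pics/crop5.png",cv2.convertScaleAbs(cv2.resize(c[:,:,::-1],None,fx=5.8,fy=5.8,interpolation=cv2.INTER_CUBIC),alpha=1.4))
E
```

```text
[0.47649747 0.21525578 0.18038448] [0.66388856 0.27633031 0.27016555] 15.5
```

View pics/crop5.png

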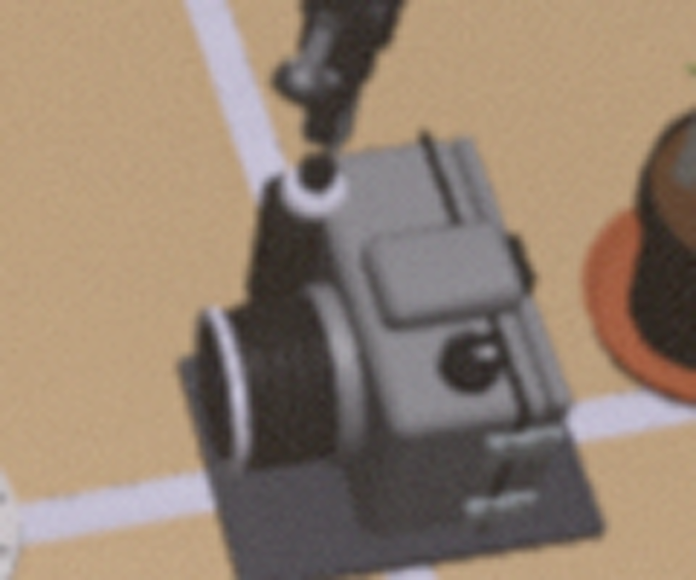

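```bash
python3 - <<'E'
from h import *
K,R,t=cam("scene")
def pr(p): q=K@(R@np.array(p)+t); uv=q[:2]/q[2]; return ((uv-[290,130])*5.8).round()
print(pr([.4755,.2155,.186]),pr([.4765,.2153,.1804]))
z=np.load("scene5.npz");P=cloud("scene",z["d"])
for v in range(149,164): print(v,[tuple(P[v,u].round(3)) for u in(343,345,347)])
E
```

```text
[315. 165.] [314. 174.]
149 [(np.float64(0.48), np.float64(0.204), np.float64(0.235)), (np.float64(0.509), np.float64(0.197), np.float64(0.27)), (np.float64(0.507), np.float64(0.203), np.float64(0.266))]
150 [(np.float64(0.481), np.float64(0.204), np.float64(0.232)), (np.float64(0.482), np.float64(0.209), np.float64(0.232)), (np.float64(0.507), np.float64(0.204), np.float64(0.262))]
151 [(np.float64(0.481), np.float64(0.205), np.float64(0.228)), (np.float64(0.483), np.float64(0.21), np.float64(0.229)), (np.float64(0.487), np.float64(0.214), np.float64(0.233))]
152 [(np.float64(0.482), np.float64(0.205), np.float64(0.224)), (np.float64(0.485), np.float64(0.209), np.float64(0.227)), (np.float64(0.487), np.float64(0.214), np.float64(0.228))]
153 [(np.float64(0.479), np.float64(0.207), np.float64(0.216)), (np.float64(0.483), np.float64(0.211), np.float64(0.22)), (np.float64(0.486), np.float64(0.216), np.float64(0.222))]
154 [(np.float64(0.475), np.float64(0.209), np.float64(0.206)), (np.float64(0.485), np.float64(0.211), np.float64(0.218)), (np.float64(0.484), np.float64(0.217), np.float
[... 940 characters left out ...]
), np.float64(0.21), np.float64(0.187)), (np.float64(0.483), np.float64(0.215), np.float64(0.188)), (np.float64(0.482), np.float64(0.222), np.float64(0.186))]
161 [(np.float64(0.481), np.float64(0.211), np.float64(0.183)), (np.float64(0.481), np.float64(0.217), np.float64(0.182)), (np.float64(0.482), np.float64(0.222), np.float64(0.181))]
162 [(np.float64(0.484), np.float64(0.21), np.float64(0.182)), (np.float64(0.483), np.float64(0.216), np.float64(0.179)), (np.float64(0.48), np.float64(0.224), np.float64(0.174))]
163 [(np.float64(0.478), np.float64(0.213), np.float64(0.17)), (np.float64(0.481), np.float64(0.218), np.float64(0.171)), (np.float64(0.481), np.float64(0.224), np.float64(0.17))]
```

View 8 shows the fingertip at (325,140), still clear of the button top at (318,165). By depth it is about 12–17 mm above it, so the zero force is right and the real tip ends short of the reported TCP. I go on down by force.

jog_arm --pt "-0.0005 0 -0.002 0" --pt "0 0 -0.002 0" --pt "0 0 -0.001 0"

```text
time: 15.8
tool_pos: [0.476, 0.2153, 0.1752]
ee_rot: [-90.3, -2.6, -41.9]
ft_force: [0.7, -0.7, 0.2]
grip_width: -0.0002
```

jog_arm --pt "0 0 -0.0015 0" --pt "0 0 -0.001 0"

```text
time: 16.0
tool_pos: [0.476, 0.2153, 0.1724]
ee_rot: [-90.3, -2.6, -41.9]
ft_force: [-0.4, -0.6, 0.3]
grip_width: -0.0001
```

jog_arm --pt "0 0 -0.0015 0" --pt "0 0 -0.001 0"

```text
time: 16.2
tool_pos: [0.476, 0.2153, 0.1696]
ee_rot: [-90.4, -2.6, -41.9]
ft_force: [-0.1, -0.3, -0.5]
grip_width: 0.0001
```

```bash
python3 - <<'E'
from h import *
im,d,P=snap("scene","scene6"); s=robot.observe();print(s["tool_pos"],s["ft_force"],s["time"])
im2,d2,P2=snap("top","top6")
c=im[135:185,315:375]; c2=im2[195:265,170:254]
a=cv2.resize(c,(480,400),interpolation=cv2.INTER_CUBIC)
cv2.imwrite("pics/crop6.png",cv2.convertScaleAbs(a[:,:,::-1],alpha=1.6))
for v in range(150,162): print(v,[tuple(map(float,P[v,u].round(3))) for u in(343,345,347)])
E
```

```text
[0.47593697 0.21527826 0.16949879] [-0.02057477  0.03107585 -0.81056087] 16.25
150 [(0.523, 0.185, 0.285), (0.518, 0.193, 0.278), (0.504, 0.205, 0.259)]
151 [(0.495, 0.198, 0.245), (0.518, 0.194, 0.274), (0.503, 0.206, 0.253)]
152 [(0.48, 0.206, 0.222), (0.504, 0.201, 0.251), (0.504, 0.206, 0.25)]
153 [(0.481, 0.206, 0.219), (0.483, 0.211, 0.22), (0.486, 0.215, 0.223)]
154 [(0.481, 0.206, 0.215), (0.487, 0.21, 0.221), (0.483, 0.218, 0.214)]
155 [(0.481, 0.207, 0.21), (0.486, 0.211, 0.215), (0.484, 0.218, 0.21)]
156 [(0.483, 0.207, 0.208), (0.486, 0.211, 0.211), (0.486, 0.217, 0.209)]
157 [(0.471, 0.213, 0.187), (0.485, 0.212, 0.205), (0.486, 0.218, 0.205)]
158 [(0.471, 0.213, 0.184), (0.477, 0.217, 0.19), (0.486, 0.218, 0.201)]
159 [(0.477, 0.211, 0.187), (0.478, 0.217, 0.187), (0.481, 0.221, 0.189)]
160 [(0.479, 0.211, 0.185), (0.484, 0.215, 0.19), (0.482, 0.222, 0.185)]
161 [(0.484, 0.209, 0.187), (0.484, 0.215, 0.186), (0.483, 0.222, 0.183)]
```

View pics/crop6.png

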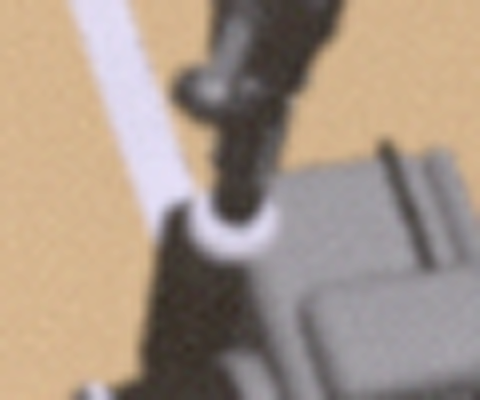

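View 9 shows the fingertip at (240,200) in line with the button, still a little above it. The front face ends at z about 0.20. Continuing.

jog_arm --pt "0 0 -0.0015 0" --pt "0 0 -0.001 0"

```text
time: 16.5
tool_pos: [0.4762, 0.2154, 0.1672]
ee_rot: [-90.3, -2.6, -41.9]
ft_force: [0.5, 0.2, -0.0]
grip_width: -0.0
```

jog_arm --pt "0 0 -0.0015 0" --pt "0 0 -0.0005 0"

```text
time: 16.7
tool_pos: [0.4761, 0.2154, 0.1649]
ee_rot: [-90.3, -2.6, -41.9]
ft_force: [-0.1, -0.9, 0.0]
grip_width: 0.0003
```

jog_arm --pt "0 0 -0.0015 0" --pt "0 0 -0.0005 0"

```text
time: 16.9
tool_pos: [0.4761, 0.2154, 0.1627]
ee_rot: [-90.3, -2.6, -41.9]
ft_force: [0.4, 0.9, -0.0]
grip_width: 0.0002
```

jog_arm --pt "0 0 -0.001 0" --pt "0 0 -0.0005 0"

```text
time: 17.1
tool_pos: [0.4761, 0.2154, 0.1611]
ee_rot: [-90.3, -2.6, -41.9]
ft_force: [0.0, -0.6, -0.3]
grip_width: 0.0001
```

jog_arm --pt "0 0 -0.001 0" --pt "0 0 -0.001 0"

```text
time: 17.3
tool_pos: [0.4763, 0.2154, 0.1592]
ee_rot: [-90.3, -2.6, -41.9]
ft_force: [-0.6, -0.1, 1.8]
grip_width: 0.0001
```

jog_arm --pt "0 0 -0.001 0" --pt "0 0 -0.0005 0"

```text
time: 17.5
tool_pos: [0.4763, 0.2154, 0.1579]
ee_rot: [-90.3, -2.6, -41.9]
ft_force: [-0.8, -0.7, 2.1]
grip_width: 0.0002
```

Contact at about TCP z 0.160.

jog_arm --pt "0 0 -0.001 0"

```text
time: 17.6
tool_pos: [0.4763, 0.2154, 0.157]
ee_rot: [-90.3, -2.6, -41.9]
ft_force: [-0.9, -0.8, 2.6]
grip_width: -0.0002
```

jog_arm --pt "0 0 -0.0005 0"

```text
time: 17.7
tool_pos: [0.4763, 0.2154, 0.1566]
ee_rot: [-90.3, -2.5, -41.9]
ft_force: [-1.1, 0.2, 2.7]
grip_width: 0.0
```

jog_arm --pt "0 0 0 0"

```text
time: 17.8
tool_pos: [0.4763, 0.2154, 0.1566]
ee_rot: [-90.3, -2.5, -41.9]
ft_force: [-1.2, -0.9, 2.9]
grip_width: 0.0
```

jog_arm --pt "0 0 -0.0005 0"

```text
time: 17.9
tool_pos: [0.4763, 0.2154, 0.1563]
ee_rot: [-90.3, -2.5, -41.9]
ft_force: [-1.0, -0.5, 4.5]
grip_width: -0.0001
```

jog_arm --pt "0 0 -0.0003 0"

```text
time: 18.0
tool_pos: [0.4763, 0.2155, 0.1562]
ee_rot: [-90.3, -2.5, -41.9]
ft_force: [-1.7, -0.1, 5.0]
grip_width: -0.0001
```

At the first stop with 5 N. I hold there for about a second.

jog_arm --pt "0 0 0 0" --pt "0 0 0 0" --pt "0 0 0 0"

```text
time: 18.3
tool_pos: [0.4763, 0.2154, 0.1563]
ee_rot: [-90.3, -2.5, -41.9]
ft_force: [-1.5, 0.8, 2.2]
grip_width: -0.0
```

jog_arm --pt "0 0 0 0" --pt "0 0 0 0" --pt "0 0 0 0"

```text
time: 18.6
tool_pos: [0.4762, 0.2155, 0.1563]
ee_rot: [-90.3, -2.5, -41.9]
ft_force: [-1.0, -1.0, 3.4]
grip_width: 0.0005
```

jog_arm --pt "0 0 0 0" --pt "0 0 0 0" --pt "0 0 0 0" --pt "0 0 0 0"

```text
time: 19.0
tool_pos: [0.4763, 0.2154, 0.1563]
ee_rot: [-90.3, -2.5, -41.9]
ft_force: [-1.1, -0.2, 2.4]
grip_width: -0.0001
```

Zero rows relax the force to about 3 N, at the edge of the stop. I hold again with a slight downward bias.

jog_arm --pt "0 0 -0.0004 0" --pt "0 0 -0.0003 0"

```text
time: 19.2
tool_pos: [0.4763, 0.2155, 0.1562]
ee_rot: [-90.2, -2.5, -41.9]
ft_force: [-2.5, -0.8, 5.6]
grip_width: 0.0
```

jog_arm --pt "0 0 -0.0003 0" --pt "0 0 -0.0003 0" --pt "0 0 -0.0003 0"

```text
time: 19.5
tool_pos: [0.4763, 0.2155, 0.1562]
ee_rot: [-90.2, -2.5, -41.9]
ft_force: [-1.2, -1.0, 5.3]
grip_width: 0.0001
```

jog_arm --pt "0 0 -0.0003 0" --pt "0 0 -0.0003 0" --pt "0 0 -0.0003 0"

```text
time: 19.8
tool_pos: [0.4763, 0.2155, 0.1562]
ee_rot: [-90.2, -2.4, -41.9]
ft_force: [-1.1, -0.4, 6.3]
grip_width: -0.0
```

jog_arm --pt "0 0 -0.0003 0" --pt "0 0 -0.0003 0" --pt "0 0 -0.0003 0"

```text
time: 20.1
tool_pos: [0.4763, 0.2155, 0.1562]
ee_rot: [-90.1, -2.4, -41.9]
ft_force: [-1.6, -0.2, 5.9]
grip_width: 0.0001
```

Held at 5–6 N for over a second with no further travel. Now the full press.

jog_arm --pt "0 0 -0.0015 0" --pt "0 0 -0.0015 0" --pt "0 0 -0.0015 0"

```text
time: 20.4
tool_pos: [0.4763, 0.2156, 0.1538]
ee_rot: [-90.1, -2.3, -41.9]
ft_force: [-3.7, -0.7, 9.8]
grip_width: -0.0002
```

jog_arm --pt "0 0 -0.0015 0" --pt "0 0 -0.0015 0"

```text
time: 20.6
tool_pos: [0.4763, 0.2156, 0.1526]
ee_rot: [-90.0, -2.3, -41.9]
ft_force: [-3.1, 0.3, 10.3]
grip_width: -0.0003
```

Travel so far is 3.6 mm, against a stop at about 0.152. I finish the press.

jog_arm --pt "0 0 -0.0015 0" --pt "0 0 -0.0015 0"

```text
time: 20.8
tool_pos: [0.4763, 0.2157, 0.1519]
ee_rot: [-89.9, -2.2, -41.9]
ft_force: [-4.8, -0.7, 13.2]
grip_width: -0.0
```

jog_arm --pt "0 0 -0.001 0"

```text
time: 20.9
tool_pos: [0.4763, 0.2157, 0.1521]
ee_rot: [-89.9, -2.1, -41.9]
ft_force: [-3.6, -0.5, 10.2]
grip_width: -0.0004
```

At the firm stop (13 N). I rise straight up, then back away.

jog_arm --pt "0 0 0.003 0" --pt "0 0 0.005 0" --pt "0 0 0.01 0" --pt "0 0 0.02 0" --pt "0 0 0.03 0" --pt "0 0 0.03 0" --pt "0 0 0.03 0" --pt "-0.03 -0.02 0 0" --pt "-0.03 -0.03 0 0" --pt "0 -0.03 0 0" --pt "0 0 0 0" --pt "0 0 0 0"

```text
time: 22.1
tool_pos: [0.4152, 0.1341, 0.2865]
ee_rot: [-89.7, -2.3, -41.9]
ft_force: [0.6, 0.9, -0.9]
grip_width: 0.0002
```

```bash
python3 - <<'E'
from h import *
im,d,P=snap("scene","scene7"); s=robot.observe();print(s["tool_pos"],s["ft_force"],s["time"])
im2,d2,P2=snap("top","top7")
for n,Q,D in(("scene",P,d),("top",P2,d2)):
    m=(np.hypot(Q[...,0]-.541,Q[...,1]+.018)<.05)&(D>0)&(Q[...,2]>.075)&(Q[...,2]<.102)
    print(n,"pot",m.sum(),cv2.minEnclosingCircle(Q[m][:,:2].astype(np.float32)) if m.any() else 0)
    m=(np.hypot(Q[...,0]-.475,Q[...,1]-.2155)<.011)&(D>0)&(Q[...,2]>.174)&(Q[...,2]<.195)
    print("button",m.sum(),np.median(Q[m],0) if m.any() else 0)
    z0=cloud(n,np.load(n+"0.npz")["d"]); 
    m=(np.hypot(z0[...,0]-.475,z0[...,1]-.2155)<.011)&(z0[...,2]>.174)&(z0[...,2]<.195);print("button at start",m.sum(),np.median(z0[m],0))
m=(np.hypot(P2[...,0]-.52,P2[...,1]-.23)<.13)&(abs(P2[...,2]-.166)<.006);print(cv2.minAreaRect(P2[m][:,:2].astype(np.float32)))
c=im[100:290,90:400]; cv2.imwrite("pics/crop7.png",cv2.convertScaleAbs(cv2.resize(c[:,:,::-1],None,fx=2.5,fy=2.5,interpolation=cv2.INTER_CUBIC),alpha=1.4))
E
```

```text
[0.41544262 0.13360005 0.28654097] [-0.23375905 -1.27189697  0.01771246] 22.15
scene pot 312 ((0.537806510925293, -0.019309895113110542), 0.031563736498355865)
button 44 [0.47692497 0.2143913  0.18628755]
button at start 41 [0.47709747 0.21479662 0.18574855]
top pot 306 ((0.5380997657775879, -0.01970566436648369), 0.03002648428082466)
button 8 [0.4825185  0.21786226 0.1844183 ]
button at start 44 [0.47482164 0.21523586 0.18405826]
((0.5398763418197632, 0.25608497858047485), (0.16525860130786896, 0.10475318878889084), 3.9788718223571777)
```

View pics/crop7.png

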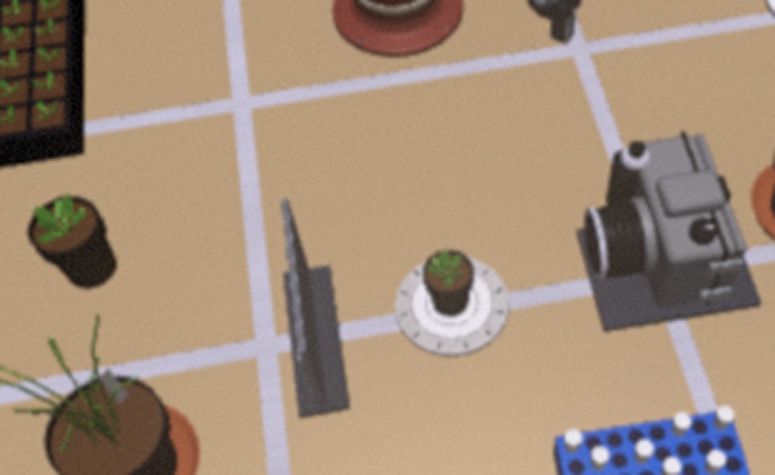

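View 10 shows the pot upright on the turntable at (448,285), the button up at (635,150) and the arm clear.

```bash
python3 -c "
from workcell import robot
print(robot.sign_off())"
```

```text
the job is handed in; nothing more can be done
None
```

The seedling was photographed and the job is handed in. I carried the small pot over the board and stood it on the turntable, let go, then half-pressed the shutter, pressed it fully and let it come up.

**Pot:** after release and again after the shot, both cameras put the pot's centre about 3 mm from the turntable's middle. It stood upright.

**Shutter:**
- **Half-press:** I held it at 5–6 N for about 1 s with no further travel. Just before that, a first hold had relaxed to about 3 N, so I added a slight downward push and held again.
- **Full press:** it went a further 4 mm or so to the firm stop at 13 N.
- **Afterwards:** the button's height in the scene view matched the start to within 1 mm.

**Checks that disagreed:**
- **Fingertip:** the button was met with the reported TCP about 26 mm lower than expected, so I found contact by force.
- **Tool tilt:** the tool drifted by 2–3.5° over the moves. The pot still stood level once released.
- **Last top view:** the arm partly hid the camera, so the housing fit there came out different (4° instead of 1°). The button was also mostly hidden. The scene view shows no shift, with the button's position unchanged to within 1 mm.

I did not measure the board, the large pots or the tube rack again. The arm never felt a touch near them, and in the last picture those in view look unmoved.

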